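Draw the long ruler aslant out of a half-opening drawer

ROBOT

A 6-joint arm with a two-finger parallel gripper is mounted at the origin on the work surface. World frame = base frame: x ahead of the robot, y to its left, z up, the work surface at z = 0. Lengths are in m, angles in rad, forces in N, time in s.
With the tool pointing down it reaches from about 0.25 to 0.8 m from the base axis. Payload 8.5 kg.
Tool frame: the origin (TCP) lies at the very end of the fingers, on their centre line; the grasp point (between the pads) lies 19 mm behind it (r.grip_depth is the distance from the TCP to the grasp point, in m); x points along the fingers, y is the direction in which the jaws open and shut, and the axes are right-handed (so a half turn about x gives the same grasp; the last joint's range is limited). The gripper opens to 85 mm and grips with 20 to 120 N. Pads are 22 mm wide; open, the fingers measure 114 mm over their backs; the gripper's body (76 mm by 85 mm) begins 54 mm behind the grasp point. The pads swing forward as they close: fully open they stand 13 mm farther back than shut.
Start: joints at [1.187, 0.238, -0.013, 1.319, 0, 1.571], TCP at [0.197, 0.487, 0.231] pointing down, gripper open.
Joint ranges: [-2.66, 2.66], [-1.03, 1.9], [-1.14, 1.46], [-1.82, 2.27], [-1.45, 1.34], [-3.14, 3.14]. Speed limits (rad/s): [2.22, 2.22, 2.79, 3.14, 3.14, 3.14].

INTERFACE

Orientations are given as a unit quaternion [x, y, z, w].
In Python, from plant import telemetry, get_image, ticket, trace, r gives the robot as it stands.
- The arm moves only by the tool carry_out, never from a script. Its argument "motion" is text: rows parted by semicolons, each of 7 numbers parted by spaces: the opening, from -1 (shut) to 1 (fully open), then the shift along the world's x, y, z in mm, then the turn, a rotation vector about the world's x, y, z in rad. In form: jaw tx ty tz rx ry rz; .... A call has 1 to 5 rows; each row is the pose to reach, as a shift and turn from the pose measured when the call began; what a row does not reach only later rows make up. A row lasts 1/8 s, in which the tool goes at most 62.5 mm and 10.7 degrees, less where a joint would pass 70% of its speed; a pose out of reach is approached as far as the arm can. A call with a gripper value outside its range is refused whole. The fingers move at their own pace and stop on an object; "newtons" is the grip in N (left out, the last holds). Time passes only in rows, so rows that repeat a pose let the fingers close. It gives the time, the measured TCP pose, the force and the opening at its end, in the units of the state.
- telemetry.get_obs(): the state, without advancing time (a new reading comes with each control period).
- get_image(name): name is "scene" or "side" or "wrist"; returns a dict with "image" (480x640x3 uint8, red, green, blue), "fx", "fy", "cx", "cy" (pixels), "origin" and "attitude" of the camera in the world. Camera axes: x right, y down, z forward; pixel columns grow to the right and rows downward; lengths in m; the calibration is good to about 2 mm. The wrist camera is an equidistant fisheye: a pixel r from the principal point sees the ray r / f radians off the axis. A picture is of the moment at which its call begins. There is no depth.
- ticket.close_job(): hands the job in, once; it reports no verdict.
Trained networks look in the newest picture that a camera, given by its name, has taken for a name from the list of things; names that differ only in an ending like _2 or _b are one class to them, and where a whole thing is asked for, a point or a joint stands for the part that bears it (a point fixed in the world has none). Each returns a list of dicts, best first, with "score" (0 to 1); they miss things now and then, are a little off and sometimes report something else, mostly with a low value. They report only what shows in the picture. A call takes as long as a camera call. They do not tell look-alikes from the thing itself.
- trace(camera, target): "region" (480x640 bool, what is visible of it) and "centre" ([column, row] in pixels, amid what is visible of it).
The state is a dict: "time": time; "q": joint angles; "joint_velocities": joint speeds; "effort": joint torques, N m; "tool_pos": TCP position; "tcp_rot": TCP orientation; "wrist_force": force on the tool from outside, world axes, zero at the start; "ft_torque": the same for the moment, N m; "width": finger opening in m.
Only numpy, scipy, OpenCV 4.12 (cv2) and the standard library are available. Lean on these libraries where they do the work, as an engineer would, in place of code of your own. Each camera call takes 0.05 s, during which the arm holds its last target.

TASK

Pull the top drawer of the small counter unit out until it meets its stop, then take out the long wooden ruler lying in it. The drawer opens only half-way and the ruler is longer than the gap, so bring its near end up over the drawer front first and draw it out aslant from under the unit's top. Finish while still holding it in the gripper, still, in the air, all of it well above the height of the unit's top and touching nothing else; leave the tape roll in the drawer, and the plant, the vase and the ribbon spool undisturbed where they stand.

Things in the scene. Friction and masses are not known exactly. Their poses are not given: they have to be found in the camera images.
- unit: white two-drawer counter unit fixed on the bench, 250 mm wide (y) x 385 mm deep (x) x 180 mm high, wooden drawer fronts. Origin: on the bench under the middle of its front edge; x points into the unit, z up. It stands with its front to the robot's right, x pointing to the robot's left within 0.2 rad; its lower drawer front, with a like pull at 60 mm height, is fixed shut
- unit_edge (a point): middle of the lower front edge of the unit's top panel, 165 mm above the bench, at x = 0 of the unit. The panel is 15 mm thick and covers the unit from here to the back (385 mm)
- drawer: top drawer of the unit. Origin: on its floor (100 mm above the bench), at the middle of the inner face of its front; x points into the drawer, along the slide and the unit's depth, z up. Inside 202 mm wide (y) x 344 mm long (x); sides and back 50 mm high, 5 mm thick. Open from above between its front and the unit's front edge
- drawer_front (a point): middle of the rim of the drawer's front, on its inner face, 58 mm above the drawer's floor (158 mm above the bench). The front is 16 mm thick (outwards, drawer's -x) and 246 mm wide
- pull (a point): middle of the top drawer's pull: dark steel bar 10 mm thick, 100 mm long across the drawer, on the bar's centre line, 138 mm above the bench, 40 mm in front of the drawer front's outer face (35 mm free behind). Pinch from above. Pulled along the drawer's -x (2 N friction, stays put), it moves 140 mm to the stop; found ajar by 10 to 30 mm, the open gap is then 150 to 170 mm
- ruler_mid (a point): centre of the wooden ruler (half-way along, across and up): 310 mm long (its x) x 32 mm wide (its y) x 8 mm thick (z), 45 to 95 g, loose, found lying flat on the drawer's floor, its x roughly along the drawer's x (within 0.08 rad), pointing into the drawer; its near end 8 to 22 mm behind the drawer front
- ruler_near (a point): middle of the ruler's end nearer the drawer front, 155 mm from its centre along its -x
- ruler_far (a point): middle of the ruler's far end, 155 mm from its centre along its +x; it stays under the unit's top even when the drawer is at its stop
- tape: green roll of florist's tape, 50 mm across, 20 mm high, with a 28 mm hole, loose, lying flat in the drawer on its +y side. Origin: centre of its underside. It must stay in the drawer
- vase_mid (a point): blue ceramic vase with a peach rose, 80 mm across, 235 mm high over all, loose, standing on the bench beside the unit and drawer, on the side away from the robot (unit's -y); this point is on its axis 50 mm up
- vase: the same vase; origin at the centre of its underside
- plant_mid (a point): small terracotta pot with a succulent, 62 mm across, about 75 mm high, loose, standing on the rear half of the unit's top; this point is on its axis 26 mm above its underside
- plant: the same pot; origin at the centre of its underside
- ribbon_mid (a point): spool of pink ribbon, 72 mm across, 34 mm high, loose, lying flat on the bench in front of the unit, beyond the opened drawer; this point is its centre
- ribbon: the same spool; origin at the centre of its underside
- ruler: the same ruler; origin at the centre of its underside
Things that resemble listed ones, but are neither listed nor needed, are in the scene too. What is shaped like the tape but pink is not meant. Of the things that look like the ribbon, take the one that is farthest to the robot's right at the start.

How it is judged:
On the way, in this order (a step that is already met when the one before it is completed fails the run):
1. the drawer is pulled out to its stop (distance of pull from where it was at the start of the episode above 0.134 m), for 0.1 s.
2. the ruler's near end is up over the drawer front while its far end is still under the unit's top (height (world z) of ruler_near above 0.163 m and height (world z) of ruler_far below 0.165 m and x of ruler_far in the frame of unit above 0 m), for 0.1 s.
At the end, for the whole second after the job is handed in: ruler still gripped by the fingers (over 1 N), at rest, both ends over 190 mm above the bench (10 mm above the unit's top), touching no unit, drawer or other object; tape roll in the drawer; vase, plant and spool upright, within 30 mm of their starts (height (world z) of each of ruler_near, ruler_far above 0.19 m and contact force between ruler and the fingers above 1 N and contact force between ruler and unit below 0.3 N and contact force between ruler and drawer below 0.3 N and contact force between ruler and plant below 0.3 N and contact force between ruler and vase below 0.3 N and contact force between ruler and tape below 0.3 N and contact force between ruler and ribbon below 0.3 N and linear speed of ruler below 0.04 m/s and z of tape in the frame of drawer between -0.02 and 0.06 m and not (distance of vase_mid from where it was at the start of the episode above 0.03 m or angle between vase's own z axis and vertical above 0.4 rad) and not (distance of plant_mid from where it was at the start of the episode above 0.03 m or angle between plant's own z axis and vertical above 0.4 rad) and not (distance of ribbon_mid from where it was at the start of the episode above 0.03 m or angle between ribbon's own z axis and vertical above 0.4 rad)); the arm keeps its last pose, push and grip.
It fails at once if the vase is moved by more than 30 mm or tipped by more than 0.4 rad (distance of vase_mid from where it was at the start of the episode above 0.03 m or angle between vase's own z axis and vertical above 0.4 rad).
It fails at once if the plant is moved by more than 30 mm or tipped by more than 0.4 rad (distance of plant_mid from where it was at the start of the episode above 0.03 m or angle between plant's own z axis and vertical above 0.4 rad).
It fails at once if the ribbon spool is moved by more than 30 mm or tipped by more than 0.4 rad (distance of ribbon_mid from where it was at the start of the episode above 0.03 m or angle between ribbon's own z axis and vertical above 0.4 rad).
It fails at once if the tape roll is lifted or thrown out of the drawer (z of tape in the frame of drawer above 0.06 m or z of tape in the frame of drawer below -0.03 m).
It also fails if it takes over 51 s, if anything falls off the work surface, if the arm or the gripper's body presses on something with over 40 N, if the wrist force passes 120 N, or if a joint passes its speed limit or range.

## Working session

There is one attempt and no reset: what is moved stays moved. The work goes in short steps, Python scripts to look and compute and a tool call to move; the robot and the scene stay as the last step left them, time stands still between calls to the robot, and variables do not carry over. Pictures are saved under pics/ and viewed, and the job is handed in when it is done.

Besides the shell and the picture viewer there is one more tool, called after "Emit:" as name(argument=value, ...) on one line, values as JSON. carry_out: Moves the arm, as the interface text tells. Its arguments: {"type":"object","properties":{"motion":{"type":"string"},"newtons":{"type":"number"}},"required":["motion"]}

```bash
mkdir -p pics; ls; python3 - <<'E'
from plant import telemetry,get_image,trace,r
import cv2,json
o=telemetry.get_obs();print(o)
for n in("scene","side","wrist"):
    d=get_image(n);cv2.imwrite(f"pics/{n}0.png",d["image"][:,:,::-1])
    print(n,{k:v for k,v in d.items() if k!="image"})
print(r.grip_depth)
E
```

```text
pics
{'time': 0.0, 'q': array([ 1.18700869e+00,  2.38762144e-01, -1.42297502e-02,  1.31920665e+00,
       -3.89350408e-05,  1.57081758e+00]), 'joint_velocities': array([-0.0011109 ,  0.00020698,  0.00086022,  0.00067041,  0.00020334,
        0.00112528]), 'effort': array([ 2.10187900e-04, -5.38777077e+01,  3.46439373e+01,  1.84754067e-02,
        5.51520191e-05, -2.83250927e-05]), 'tool_pos': array([0.19643726, 0.48642617, 0.23069694]), 'tcp_rot': array([ 0.13437625,  0.69420713, -0.13535482,  0.69404507]), 'wrist_force': array([ 0.04710502, -0.34150226, -0.65058831]), 'ft_torque': array([-0.01341404, -0.01296195,  0.00281877]), 'width': 0.08545757241526473}
scene {'fx': 504.2200443305786, 'fy': 504.2200443305786, 'cx': 321.11978031442936, 'cy': 244.00695819252624, 'origin': array([ 1.19639085, -0.51091275,  0.63576061]), 'attitude': array([ 0.79327386,  0.36081582, -0.215908  , -0.4403547 ])}
side {'fx': 543.0649476605206, 'fy': 543.0649476605206, 'cx': 327.3393592977827, 'cy': 237.78619567455195, 'origin': array([-0.03764437, -0.76919743,  0.68105594]), 'attitude': array([ 0.81630862, -0.27707472,  0.15958859, -0.48104191])}
wrist {'fx': 371.64829954431775, 'fy': 371.64829954431775, 'cx': 319.4031748229652, 'cy': 240.4544041749217, 'origin': array([0.13230027, 0.51226259, 0.37399069]), 'attitude': array([0.82084614, 0.55425299, 0.07623373, 0.11490713])}
0.0187
```

View pics/scene0.png

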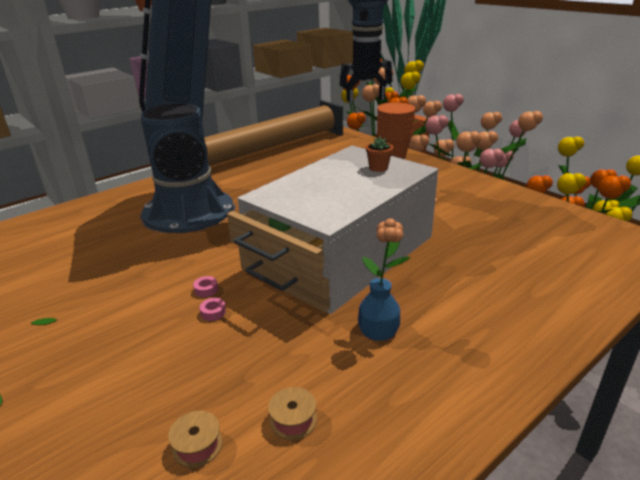

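View pics/side0.png

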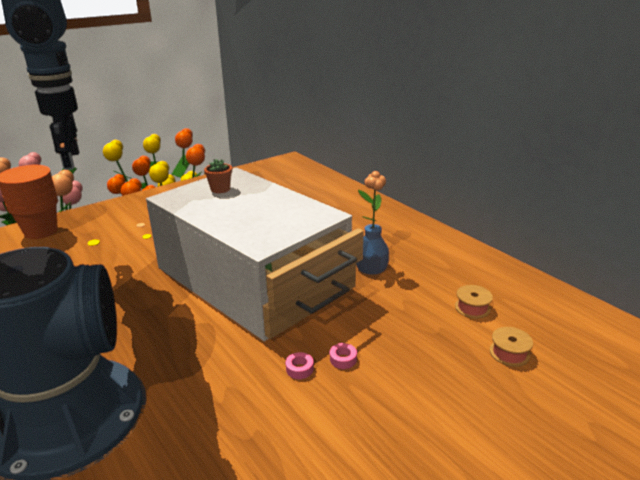

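View pics/wrist0.png

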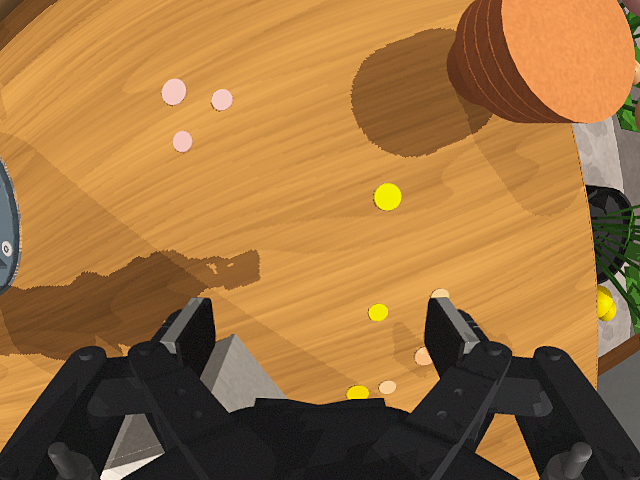

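The scene picture shows the unit with its top drawer ajar (pull at about 258,245). The vase is at (379,312), the plant at (379,155), the spools at (195,438) and (292,414), and the pink rolls at (206,287) and (212,309). Next I measure.

```bash
cat > h.py <<'E'
from plant import telemetry,get_image,ticket,trace,r
import numpy as np,cv2
from scipy.spatial.transform import Rotation as R
from scipy.optimize import least_squares
def cam(n):
    d=get_image(n); d["R"]=R.from_quat(d["attitude"]).as_matrix(); d["n"]=n; return d
def ray(d,uv):
    x=(uv[0]-d["cx"])/d["fx"];y=(uv[1]-d["cy"])/d["fy"]
    if d["n"]=="wrist":
        rr=np.hypot(x,y);v=np.array([x/rr*np.sin(rr),y/rr*np.sin(rr),np.cos(rr)]) if rr>1e-9 else np.array([0,0,1.])
    else: v=np.array([x,y,1.])
    v=d["R"]@v; return v/np.linalg.norm(v)
def proj(d,P):
    p=(np.atleast_2d(P)-d["origin"])@d["R"]
    if d["n"]=="wrist":
        rho=np.hypot(p[:,0],p[:,1]);th=np.arctan2(rho,p[:,2]);k=th/np.maximum(rho,1e-9)
        return np.c_[d["cx"]+d["fx"]*k*p[:,0],d["cy"]+d["fy"]*k*p[:,1]]
    return np.c_[d["cx"]+d["fx"]*p[:,0]/p[:,2],d["cy"]+d["fy"]*p[:,1]/p[:,2]]
def atz(d,uv,z):
    v=ray(d,uv);return d["origin"]+v*(z-d["origin"][2])/v[2]
def tri(d1,u1,d2,u2):
    A=[];b=[]
    for d,u in((d1,u1),(d2,u2)):
        v=ray(d,u);M=np.eye(3)-np.outer(v,v);A.append(M);b.append(M@d["origin"])
    return np.linalg.lstsq(np.vstack(A),np.hstack(b),rcond=None)[0]
def obs():
    o=telemetry.get_obs();M=R.from_quat(o["tcp_rot"]).as_matrix()
    print("t%.2f"%o["time"],"p",o["tool_pos"].round(4),"x",M[:,0].round(3),"y",M[:,1].round(3),"F",o["wrist_force"].round(1),"w",round(o["width"],4),"q",o["q"].round(2));return o,M
E
python3 - <<'E'
from h import *
o,M=obs()
C={n:cam(n) for n in("scene","side","wrist")}
print("camoff tool",M.T@(C["wrist"]["origin"]-o["tool_pos"]))
for n in("scene","side"):
    d=C[n];im=d["image"].copy()
    for t in("unit","pull","vase","plant","ribbon","tape","ruler","drawer"):
        try:
            for q in trace(n,t)[:4]:
                ys,xs=np.where(q["region"]);print(n,t,round(q["score"],2),np.round(q["centre"],1),len(xs),xs.min(),xs.max(),ys.min(),ys.max(), atz(d,q["centre"],{"pull":.138,"ribbon":.017,"vase":.05}.get(t,.18)).round(3))
        except Exception as e: print(t,e)
    cv2.imwrite(f"pics/{n}_crop.png",cv2.resize(d["image"][140:340,140:460] if n=="scene" else d["image"][150:350,130:450],None,fx=2.5,fy=2.5,interpolation=2)[:,:,::-1])
E
```

```text
t0.15 p [0.1965 0.4865 0.2308] x [-0.    -0.001 -1.   ] y [ 0.374  0.927 -0.001] F [-0.1 -0.1 -0.2] w 0.0855 q [ 1.19  0.24 -0.01  1.32 -0.    1.57]
camoff tool [-0.14339715 -0.00022791 -0.06914211]
scene unit 0.71 [343.8 214.1] 17765 238 438 146 313 [0.561 0.07  0.18 ]
scene pull 0.71 [278.4 244.5] 3773 227 324 210 284 [ 0.509 -0.051  0.138]
scene vase 0.55 [382.3 299.2] 3031 358 409 219 340 [0.682 0.057 0.05 ]
scene vase 0.46 [194.8 442.6] 2387 169 223 411 467 [ 0.733 -0.364  0.05 ]
scene vase 0.41 [316.  239.9] 96 310 322 237 247 [0.429 0.105 0.05 ]
scene plant 0.75 [380.8 158.1] 692 366 392 138 171 [0.41  0.328 0.18 ]
scene ribbon 0.94 [197.  438.7] 2483 168 222 411 468 [ 0.703 -0.35   0.017]
scene ribbon 0.68 [294.7 412. ] 2089 269 317 388 440 [ 0.759 -0.213  0.017]
scene tape 0.91 [214. 308.] 485 200 225 299 320 [ 0.648 -0.265  0.18 ]
scene tape 0.85 [207.9 288. ] 386 195 217 277 297 [ 0.598 -0.247  0.18 ]
scene tape 0.54 [279.7 226.1] 191 269 291 219 231 [ 0.515 -0.049  0.18 ]
scene tape 0.48 [195.9 441.8] 2406 169 222 411 467 [ 0.836 -0.395  0.18 ]
scene ruler 0.57 [313.9 243
[... 210 characters left out ...]
4.6 267.1] 4122 266 363 228 309 [ 0.464 -0.066  0.138]
side vase 0.66 [374. 242.] 1609 357 388 171 272 [0.721 0.052 0.05 ]
side vase 0.42 [270.3 267.6] 29 266 271 264 269 [0.468 0.105 0.05 ]
side plant 0.88 [219.5 175.6] 750 204 232 158 193 [0.487 0.352 0.18 ]
side ribbon 0.87 [475.5 300.3] 964 455 491 285 317 [ 0.763 -0.219  0.017]
side ribbon 0.78 [511.1 344.5] 1375 489 532 327 366 [ 0.704 -0.35   0.017]
side tape 0.85 [304.7 365.7] 600 286 313 352 378 [ 0.269 -0.312  0.18 ]
side tape 0.65 [339.8 355.5] 615 329 356 343 369 [ 0.319 -0.324  0.18 ]
side ruler 0.44 [301.8 250.6] 141 293 314 245 255 [ 0.44  -0.061  0.18 ]
side drawer 0.7 [313.8 263.3] 4076 266 364 228 308 [ 0.431 -0.11   0.18 ]
```

View pics/scene_crop.png

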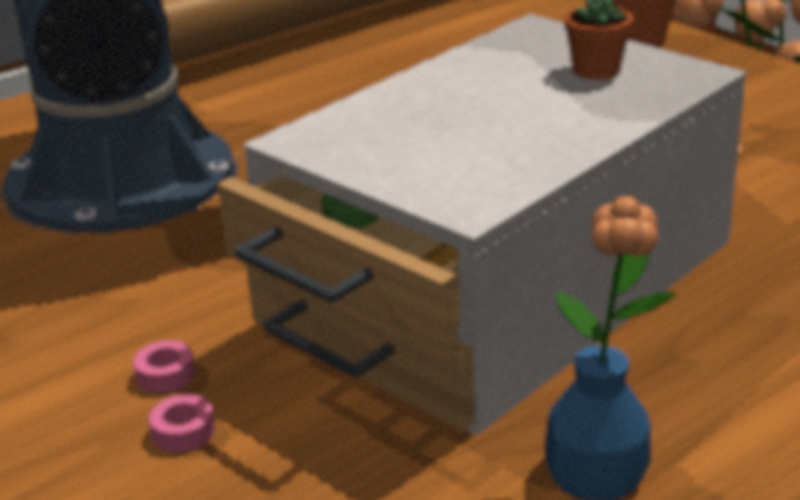

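View pics/side_crop.png

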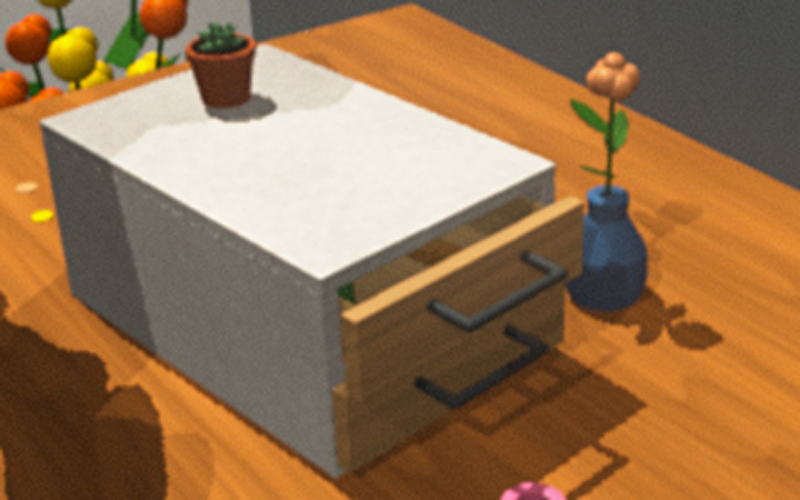

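```bash
python3 - <<'E'
from h import *
a=cam("scene");b=cam("side")
for l,d,u in [("FL",a,(239.2,199.2)),("FR",a,(330,236)),("BR",a,(438,170)),("BL",b,(146.8,200)),("FL",b,(258.8,262)),("FR",b,(351.2,216))]:
    print(l,d["n"],atz(d,u,.18).round(4))
def up(p,P):
    c,s=np.cos(p[2]),np.sin(p[2]);P=np.array(P);return np.c_[p[0]+c*P[:,0]-s*P[:,1],p[1]+s*P[:,0]+c*P[:,1],P[:,2]]
TA=[(0,.125,.18),(0,-.125,.18),(.385,-.125,.18)];UA=np.array([(239.2,199.2),(330,236),(438,170)])
TB=[(.385,.125,.18),(0,.125,.18),(0,-.125,.18)];UB=np.array([(146.8,200),(258.8,262),(351.2,216)])
f=lambda p:np.r_[(proj(a,up(p,TA))-UA).ravel(),(proj(b,up(p,TB))-UB).ravel()]
s=least_squares(f,[.5,0,1.57]);print("unit",s.x.round(4),s.fun.round(1))
p=s.x
print("pull ends scene",atz(a,(236,240.8),.138).round(4),atz(a,(273.2,258),.138).round(4))
print("pull ends side",atz(b,(318,280),.138).round(4),atz(b,(354.8,258.8),.138).round(4))
L=tri(a,(236,240.8),b,(318,280));Q=tri(a,(273.2,258),b,(354.8,258.8));print(L,Q)
m=(L+Q)/2;c,sn=np.cos(p[2]),np.sin(p[2]);dx=m[:2]-p[:2];print("pull in unit",c*dx[0]+sn*dx[1],-sn*dx[0]+c*dx[1], "ux",c,sn)
for g in np.arange(.01,.035,.01):
    print(g,up(p,[(-.056-g,0,.138)]),)
import pickle;pickle.dump(p,open("unit.pkl","wb"))
E
```

```text
FL scene [ 0.3665 -0.0435  0.18  ]
FR scene [ 0.6062 -0.0047  0.18  ]
BR scene [0.5496 0.3694 0.18  ]
BL side [0.2977 0.3254 0.18  ]
FL side [ 0.3573 -0.0467  0.18  ]
FR side [ 0.5995 -0.0082  0.18  ]
unit [ 0.4826 -0.0244  1.7263] [-2.  -1.1 -0.2  0.1  0.5 -1.1 -1.1 -1.9  0.1 -1.   1.5 -1.4]
pull ends scene [ 0.442 -0.104  0.138] [ 0.5412 -0.0866  0.138 ]
pull ends side [ 0.4428 -0.1052  0.138 ] [ 0.5424 -0.0894  0.138 ]
[ 0.44286078 -0.10473266  0.13819751] [ 0.54270857 -0.08813996  0.13829752]
pull in unit -0.07273877106082338 0.0011315243364532906 ux -0.1549010473509288 0.9879299901964639
0.01 [[ 0.4928587 -0.0896036  0.138    ]]
0.02 [[ 0.49440771 -0.0994829   0.138     ]]
0.03 [[ 0.49595672 -0.1093622   0.138     ]]
```

Emit:
carry_out(motion="1 0 0 60 0 0 0.1; 1 20 -40 100 0 0 0.2; 1 45 -90 130 0 0 0.3; 1 70 -140 130 0 0 0.4; 1 95 -195 130 0 0 0.5", newtons=60)

```text
time: 1.82
tool_pos: [0.2922, 0.2905, 0.3617]
tcp_rot: [-0.042, 0.705, 0.043, 0.706]
wrist_force: [0.3, 0.2, 0.6]
width: 0.0852
```

Emit:
carry_out(motion="1 30 -55 0 0 0 0; 1 60 -110 0 0 0 0; 1 90 -165 0 0 0 0; 1 120 -220 0 0 0 0; 1 150 -275 0 0 0 0")

```text
time: 2.45
tool_pos: [0.4418, 0.0153, 0.3619]
tcp_rot: [-0.042, 0.705, 0.043, 0.707]
wrist_force: [0.9, 0.8, 0.6]
width: 0.0853
```

Emit:
carry_out(motion="1 25 -55 -20 0 0 0; 1 50 -110 -60 0 0 0; 1 50 -110 -110 0 0 0; 1 50 -110 -120 0 0 0")

```text
time: 2.95
tool_pos: [0.4898, -0.0951, 0.2389]
tcp_rot: [-0.041, 0.707, 0.043, 0.704]
wrist_force: [-0.1, 0.5, 0.9]
width: 0.085
```

```bash
python3 - <<'E'
from h import *
o,M=obs()
for n in("wrist","scene"):
    d=cam(n);cv2.imwrite(f"pics/{n}1.png",d["image"][:,:,::-1])
    if n=="wrist":
        for q in trace(n,"pull")[:3]:
            print(q["score"],q["centre"],q["region"].sum())
        print(proj(d,[(.443,-.1045,.138),(.5425,-.0878,.138)]))
print("yaw",np.arctan2(M[1,1],M[0,1]))
E
```

```text
t2.95 p [ 0.4898 -0.0951  0.2389] x [-0.004  0.002 -1.   ] y [-0.118  0.993  0.003] F [-0.1  0.5  0.9] w 0.085 q [-0.19  0.19 -0.05  1.33  0.   -0.31]
0.63 [392.2, 211.4] 23990
0.38 [423.1, 280.2] 827
[[313.9920806  171.26526486]
 [321.10527825 311.18232459]]
yaw 1.6891002493889917
```

View pics/wrist1.png

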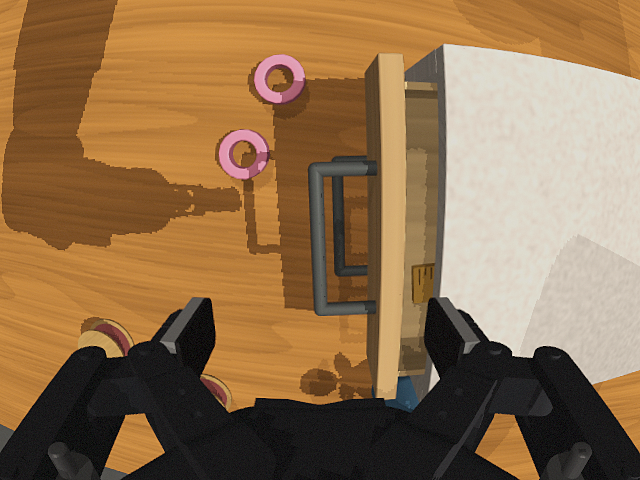

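The bar lies at (316,168) to (322,310) in the wrist picture, within 3 px of the projection. I descend with the jaws partly closed.

Emit:
carry_out(motion="-0.3 3 -2 0 0 0 0.04; -0.3 3 -2 -20 0 0 0.04; -0.3 3 -2 -50 0 0 0.04; -0.3 3 -2 -85 0 0 0.04; -0.3 3 -2 -100 0 0 0.04")

```text
time: 3.72
tool_pos: [0.4956, -0.0953, 0.1443]
tcp_rot: [-0.057, 0.703, 0.057, 0.706]
wrist_force: [-0.6, -0.1, -0.3]
width: 0.0303
```

Emit:
carry_out(motion="-0.3 0 0 -14 0 0 0; -0.3 0 0 -14 0 0 0; -1 0 0 -14 0 0 0; -1 0 0 -14 0 0 0; -1 0 0 -14 0 0 0")

```text
time: 4.35
tool_pos: [0.4963, -0.0954, 0.1314]
tcp_rot: [-0.057, 0.702, 0.057, 0.707]
wrist_force: [-0.8, 1.0, 6.5]
width: 0.0073
```

```bash
python3 - <<'E'
from h import *
o,M=obs()
d=cam("side");cv2.imwrite("pics/side2.png",d["image"][:,:,::-1])
E
```

```text
t4.35 p [ 0.4963 -0.0954  0.1314] x [ 0.007  0.001 -1.   ] y [-0.161  0.987 -0.   ] F [-0.8  1.   6.5] w 0.0073 q [-0.19  0.26 -0.26  1.05  0.   -0.35]
```

```bash
python3 - <<'E'
import cv2
i=cv2.imread("pics/side2.png");cv2.imwrite("pics/side2c.png",cv2.resize(i[160:340,220:440],None,fx=3.3,fy=3.3,interpolation=2))
from h import *
obs()
d=cam("wrist");cv2.imwrite("pics/wrist2.png",d["image"][:,:,::-1])
E
```

```text
t4.40 p [ 0.4963 -0.0954  0.1314] x [ 0.006  0.001 -1.   ] y [-0.161  0.987 -0.   ] F [-0.7  0.9  5.4] w 0.0071 q [-0.19  0.26 -0.26  1.05  0.   -0.35]
```

View pics/side2c.png

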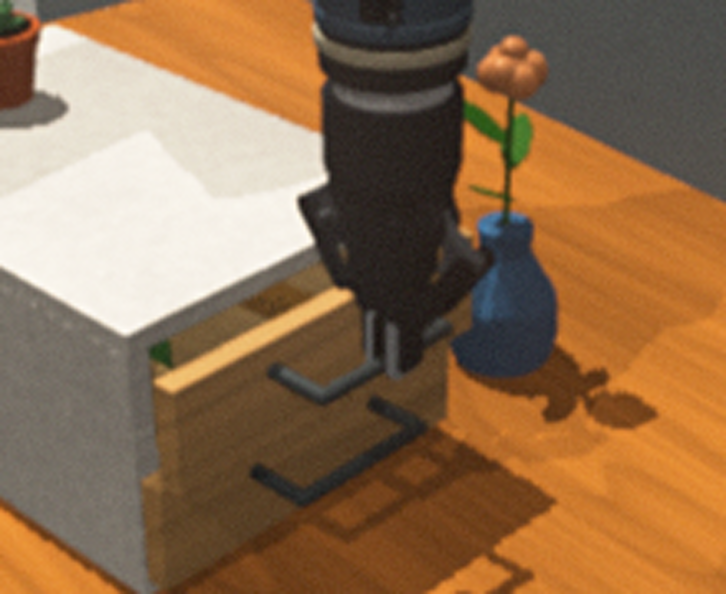

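View pics/wrist2.png

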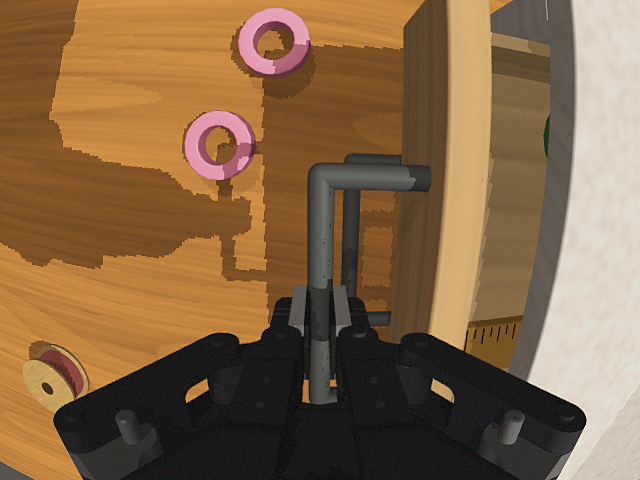

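The bar is straddled by the pads at about (320,350), so I pull along the drawer's -x.

Emit:
carry_out(motion="-1 1 -8 -2 0 0 0; -1 4 -24 -2 0 0 0; -1 7 -44 -2 0 0 0; -1 10 -64 -2 0 0 0; -1 13 -84 -2 0 0 0", newtons=80)

```text
time: 5.08
tool_pos: [0.5094, -0.1801, 0.1314]
tcp_rot: [-0.057, 0.702, 0.057, 0.708]
wrist_force: [-5.7, 3.0, 14.6]
width: 0.0069
```

Emit:
carry_out(motion="-1 3 -18 0 0 0 0; -1 6 -36 0 0 0 0; -1 8 -50 0 0 0 0; -1 9 -56 0 0 0 0; -1 10 -60 0 0 0 0")

```text
time: 5.7
tool_pos: [0.5176, -0.234, 0.1314]
tcp_rot: [-0.053, 0.702, 0.063, 0.707]
wrist_force: [-9.3, 43.4, 20.6]
width: 0.0064
```

```bash
python3 - <<'E'
from h import *
obs()
d=cam("side");cv2.imwrite("pics/side3.png",d["image"][:,:,::-1])
E
```

```text
t5.70 p [ 0.5176 -0.234   0.1314] x [ 0.006  0.014 -1.   ] y [-0.164  0.986  0.013] F [-9.3 43.4 20.6] w 0.0064 q [-0.43  0.36 -0.1   1.11  0.01 -0.6 ]
```

View pics/side3.png

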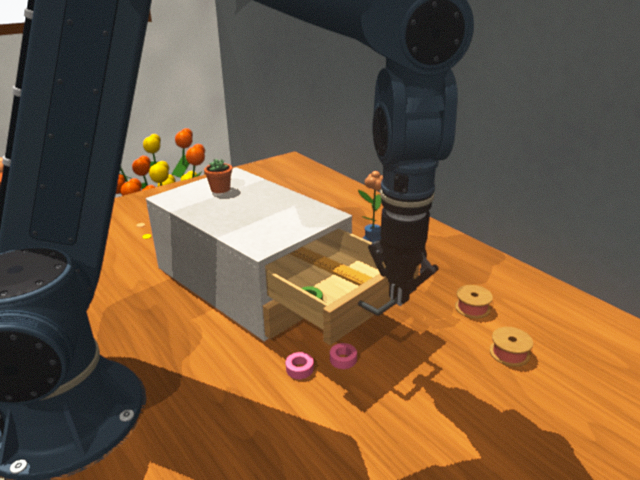

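The drawer has moved 140 mm and hit its stop (43 N). I release the pull, rise and look into the drawer.

Emit:
carry_out(motion="-1 0 2 0 0 0 0; -0.3 0 2 0 0 0 0; -0.3 0 2 0 0 0 0; -0.3 0 2 40 0 0 0; -0.3 0 2 100 0 0 0")

```text
time: 6.38
tool_pos: [0.5172, -0.232, 0.2312]
tcp_rot: [-0.053, 0.703, 0.063, 0.706]
wrist_force: [1.0, -0.2, -0.9]
width: 0.0297
```

Emit:
carry_out(motion="-0.3 0 25 40 0 0 0.15; -0.3 0 50 60 0 0 0.33; -0.3 0 60 80 0 0 0.5; -0.3 0 60 80 0 0 0.68; -0.3 0 60 80 0 0 0.85")

```text
time: 7.0
tool_pos: [0.5178, -0.1723, 0.3116]
tcp_rot: [-0.341, 0.617, 0.35, 0.617]
wrist_force: [0.1, -0.1, 0.0]
width: 0.0297
```

Emit:
carry_out(motion="-0.3 0 0 0 0 0 0.18; -0.3 0 0 0 0 0 0.36; -0.3 0 0 0 0 0 0.54; -0.3 0 0 0 0 0 0.72; -0.3 0 0 0 0 0 0.72")

```text
time: 7.62
tool_pos: [0.5182, -0.1726, 0.3117]
tcp_rot: [-0.536, 0.458, 0.544, 0.454]
wrist_force: [-0.2, -0.3, 0.4]
width: 0.0297
```

```bash
python3 - <<'E'
from h import *
obs()
for n in("wrist","scene"):
    d=cam(n);cv2.imwrite(f"pics/{n}4.png",d["image"][:,:,::-1])
    for t in ("ruler","tape","drawer"):
        for q in trace(n,t)[:3]:
            ys,xs=np.where(q["region"]);print(n,t,round(q["score"],2),np.round(q["centre"],1),len(xs),xs.min(),xs.max(),ys.min(),ys.max())
E
```

```text
t7.62 p [ 0.5182 -0.1726  0.3117] x [-0.012  0.003 -1.   ] y [-0.986 -0.168  0.012] F [-0.2 -0.3  0.4] w 0.0297 q [-0.32  0.27  0.24  1.55 -0.   -2.06]
wrist ruler 0.6 [290.5 291.9] 4172 267 310 226 381
wrist ruler 0.4 [190.   32.9] 2937 161 223 0 61
wrist ruler 0.32 [324.6 394.2] 2321 207 446 380 432
wrist tape 0.73 [373.5 186.9] 184 362 386 182 190
wrist tape 0.6 [401.1 282.8] 1549 377 426 265 316
wrist drawer 0.81 [334.7 240.4] 31573 190 476 144 381
scene ruler 0.66 [347.8 208. ] 16722 238 437 146 313
scene ruler 0.61 [287.6 260.2] 729 255 322 237 280
scene tape 0.86 [233.  248.9] 460 219 243 239 260
scene tape 0.77 [213.2 308. ] 485 200 225 299 320
scene drawer 0.66 [248.5 263.8] 9248 170 324 210 321
scene drawer 0.26 [234.  249.5] 450 219 244 239 259
```

View pics/wrist4.png

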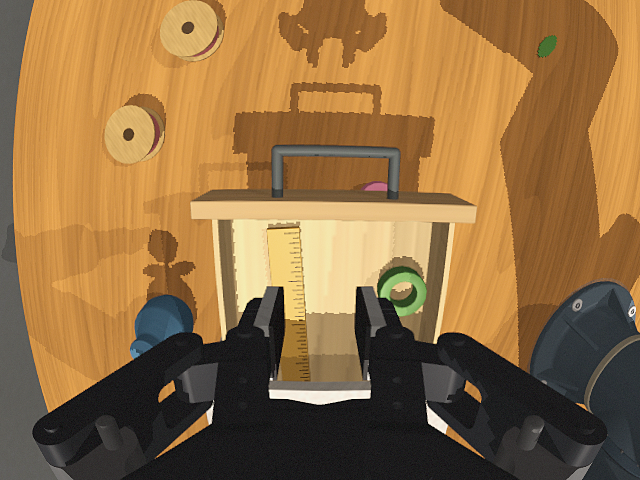

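View pics/scene4.png

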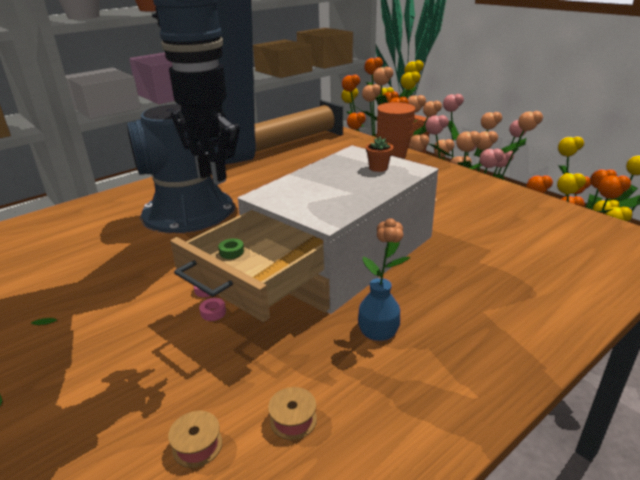

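Inside the drawer, the ruler runs from (284,227) to about (297,381), with the green tape at (402,290). I see no other ruler-like thing. I measure it now.

```bash
python3 - <<'E'
from h import *
import pickle
obs();p=pickle.load(open("unit.pkl","rb"))
d=cam("wrist")
q=[x for x in trace("wrist","ruler")][0];reg=q["region"]
ys=[240,260,280,300,320,340,360]
L=[];Rr=[]
for y in ys:
    xs=np.where(reg[y])[0];l,r_=atz(d,(xs.min(),y),.108),atz(d,(xs.max()+1,y),.108);L.append(l);Rr.append(r_);print(y,xs.min(),xs.max(),l.round(4),r_.round(4))
mid=(np.array(L)+np.array(Rr))/2
yy=np.where(reg)[0].min();print("near",yy,atz(d,(284,yy),.108).round(4))
print("ang",np.arctan2(*(mid[-1]-mid[0])[[1,0]]))
print("rim inner",atz(d,(230,219),.158),atz(d,(440,222),.158))
print("tape",atz(d,(402,291),.12))
cr=d["image"][190:400,180:480];cv2.imwrite("pics/w5.png",cv2.resize(cr,None,fx=2.6,fy=2.6,interpolation=2)[:,:,::-1])
ux=np.array([np.cos(1.73),np.sin(1.73)]);uy=np.array([-ux[1],ux[0]])
print("unit frame edge",p, "tape lateral", (atz(d,(402,291),.12)[:2]-p[:2])@np.c_[ux,uy], "ruler",[(m[:2]-p[:2])@np.c_[ux,uy] for m in mid[[0,-1]]])
E
```

```text
t8.03 p [ 0.5178 -0.1723  0.3117] x [-0.013  0.004 -1.   ] y [-0.986 -0.168  0.012] F [-0.2 -0.4  1.2] w 0.0303 q [-0.32  0.27  0.24  1.55 -0.   -2.06]
240 267 299 [ 0.5606 -0.1354  0.108 ] [ 0.5287 -0.1407  0.108 ]
260 269 300 [ 0.556  -0.1152  0.108 ] [ 0.5246 -0.1206  0.108 ]
280 270 302 [ 0.5523 -0.0942  0.108 ] [ 0.5194 -0.0998  0.108 ]
300 284 304 [ 0.5353 -0.0745  0.108 ] [ 0.514  -0.0782  0.108 ]
320 286 305 [ 0.5301 -0.0516  0.108 ] [ 0.5093 -0.0552  0.108 ]
340 284 306 [ 0.529  -0.0265  0.108 ] [ 0.5044 -0.0308  0.108 ]
360 280 307 [0.5301 0.0007 0.108 ] [ 0.4993 -0.0048  0.108 ]
near 226 [ 0.5461 -0.152   0.108 ]
ang 1.7878139421811858
rim inner [ 0.58956685 -0.16351585  0.158     ] [ 0.41447703 -0.1905897   0.158     ]
tape [ 0.42031103 -0.10842901  0.12      ]
unit frame edge [ 0.48263523 -0.02440022  1.72632362] tape lateral [-0.07308576  0.07485729] ruler [array([-0.12202973, -0.04322182]), array([ 0.01700271, -0.03517484])]
```

View pics/w5.png

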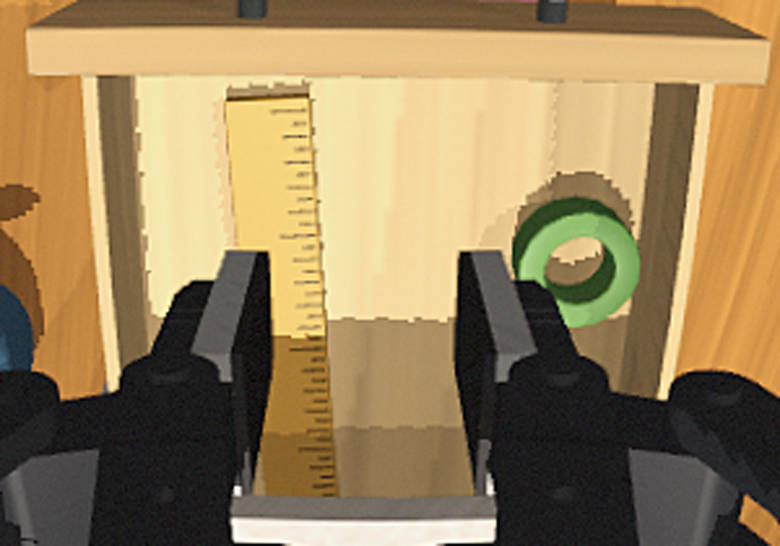

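The ruler's axis is at 1.78 rad with its near end at (0.546, -0.152). I will grasp 35 mm in, at (0.539, -0.118).

Emit:
carry_out(motion="0.3 10 27 -20 0 -0.013 0.04; 0.3 21 54 -70 0 -0.013 0.04; 0.3 21 54 -120 0 -0.013 0.04; 0.3 21 54 -155 0 -0.013 0.04; 0.3 21 54 -165 0 -0.013 0.04")

```text
time: 8.75
tool_pos: [0.5377, -0.1179, 0.1448]
tcp_rot: [-0.548, 0.445, 0.551, 0.445]
wrist_force: [-0.3, -0.5, -0.2]
width: 0.0557
```

```bash
python3 - <<'E'
from h import *
o,M=obs()
d=cam("wrist");cv2.imwrite("pics/w6.png",d["image"][:,:,::-1])
e=cam("side");cv2.imwrite("pics/s6.png",cv2.resize(e["image"][160:360,220:460],None,fx=3,fy=3)[:,:,::-1])
E
```

```text
t8.75 p [ 0.5377 -0.1179  0.1448] x [-0.004  0.004 -1.   ] y [-0.978 -0.208  0.003] F [-0.3 -0.5 -0.2] w 0.0557 q [-0.22  0.33 -0.12  1.13  0.   -2.  ]
```

View pics/w6.png

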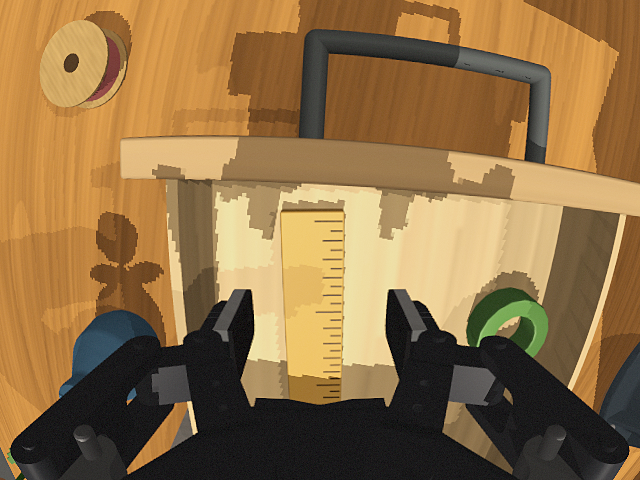

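View pics/s6.png

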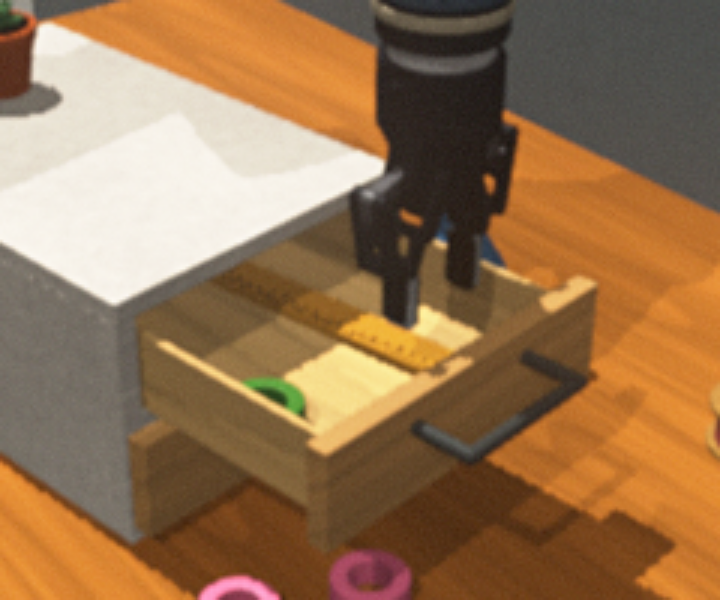

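The fingers straddle the ruler evenly in the wrist picture (ruler at columns 283–344, pads at 252 and 387). I descend and grip.

Emit:
carry_out(motion="0.3 1 0 -20 0 0 0; 0.3 1 0 -35 0 0 0; 0.3 1 0 -40 0 0 0; 0.3 1 0 -42 0 0 0; 0.3 1 0 -42 0 0 0")

```text
time: 9.48
tool_pos: [0.5399, -0.1183, 0.1049]
tcp_rot: [-0.548, 0.444, 0.55, 0.446]
wrist_force: [-0.2, -0.3, 0.4]
width: 0.0555
```

Emit:
carry_out(motion="-0.1 0 0 -1 0 0 0; -0.6 0 0 -1 0 0 0; -0.6 0 0 -1 0 0 0; -0.6 0 0 -1 0 0 0; -0.6 0 0 -1 0 0 0")

```text
time: 10.1
tool_pos: [0.5402, -0.1184, 0.1048]
tcp_rot: [-0.549, 0.444, 0.55, 0.446]
wrist_force: [-1.3, -0.4, 6.5]
width: 0.0281
```

Emit:
carry_out(motion="-0.6 0 0 12 0 0 0; -0.6 0 0 26 -0.049 -0.01 0; -0.6 0 0 40 -0.098 -0.021 0; -0.6 0 0 53 -0.147 -0.031 0; -0.6 0 0 66 -0.196 -0.042 0", newtons=100)

```text
time: 10.72
tool_pos: [0.5403, -0.1184, 0.172]
tcp_rot: [0.602, -0.487, -0.492, -0.399]
wrist_force: [0.9, 0.0, -0.4]
width: 0.027
```

```bash
python3 - <<'E'
from h import *
o,M=obs()
d=cam("wrist");cv2.imwrite("pics/w7.png",d["image"][:,:,::-1])
for n in("side","scene"):
  e=cam(n);cv2.imwrite(f"pics/{n}7.png",cv2.resize(e["image"][140:340,140:460] if n=="scene" else e["image"][150:350,200:460],None,fx=2.5,fy=2.5)[:,:,::-1])
E
```

```text
t10.72 p [ 0.5403 -0.1184  0.172 ] x [ 0.043 -0.193 -0.98 ] y [-0.978 -0.208 -0.002] F [ 0.9  0.  -0.4] w 0.027 q [-0.11  0.26 -0.15  1.09 -0.19 -1.9 ]
```

View pics/w7.png

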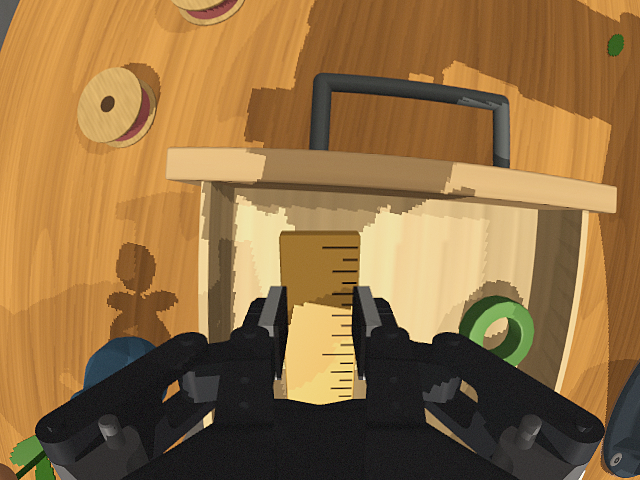

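View pics/scene7.png

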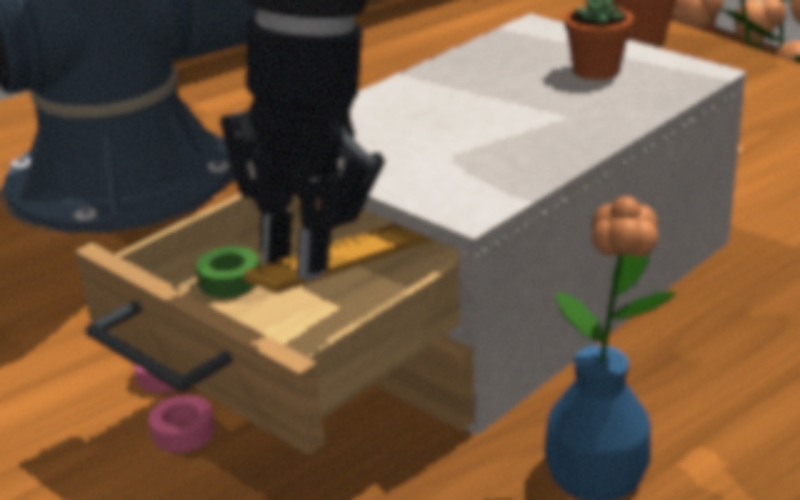

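View pics/side7.png

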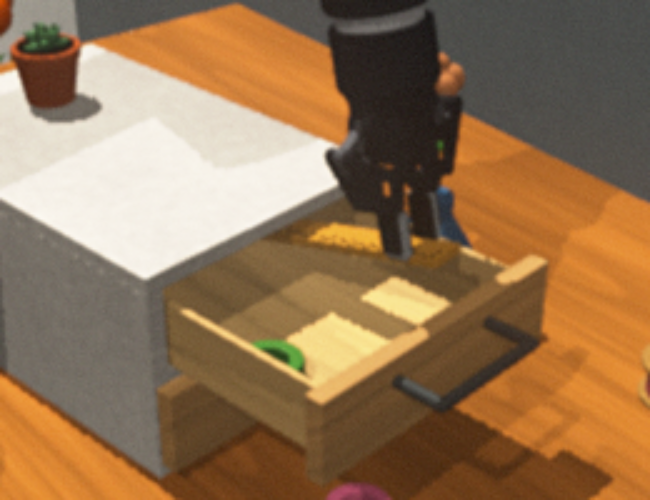

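The ruler is held tilted, with its near end over the drawer's interior at (320,235) in the wrist picture and its far end under the top. I draw it out along its own axis.

```bash
python3 - <<'E'
from h import *
a=cam("scene");b=cam("side")
print(tri(a,(247.2,252),b,(380.8,250)))
E
```

```text
[ 0.55408285 -0.14685629  0.18124133]
```

Emit:
carry_out(motion="-0.6 4 -18 4 0 0 0; -0.6 8 -38 8 0 0 0; -0.6 12 -58 12 0 0 0; -0.6 16 -78 16 0 0 0; -0.6 20 -95 20 0 0 0")

```text
time: 11.6
tool_pos: [0.5603, -0.2151, 0.1909]
tcp_rot: [0.601, -0.486, -0.492, -0.4]
wrist_force: [-0.6, -0.0, -0.6]
width: 0.0271
```

```bash
python3 - <<'E'
from h import *
o,M=obs()
for n in("side","scene"):
  e=cam(n);cv2.imwrite(f"pics/{n}8.png",cv2.resize(e["image"][140:340,140:460] if n=="scene" else e["image"][150:350,200:460],None,fx=2.5,fy=2.5)[:,:,::-1])
E
```

```text
t11.60 p [ 0.5603 -0.2151  0.1909] x [ 0.042 -0.191 -0.981] y [-0.978 -0.207 -0.001] F [-0.6 -0.  -0.6] w 0.0271 q [-0.28  0.31 -0.03  1.13 -0.17 -2.07]
```

View pics/scene8.png

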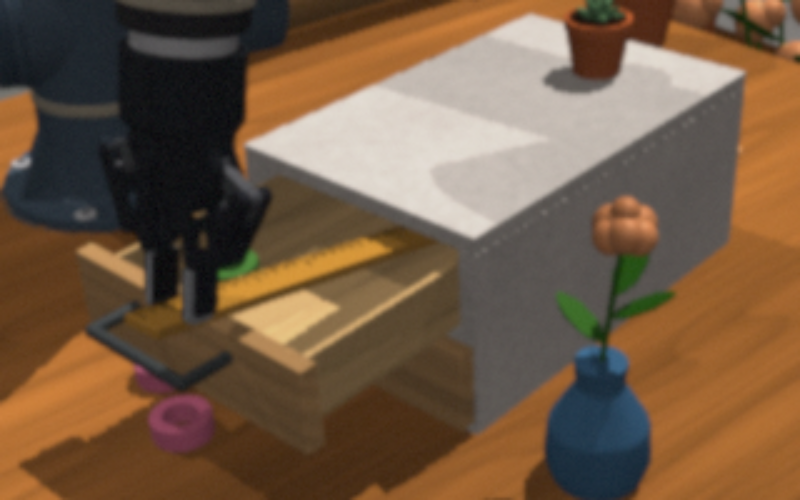

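View pics/side8.png

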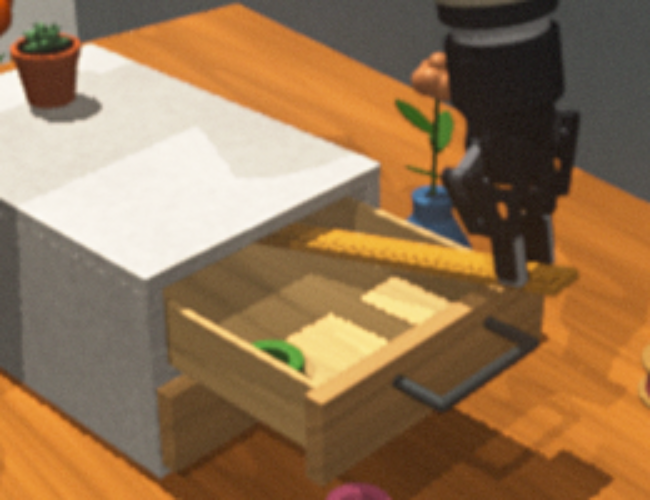

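The near end measures 0.181 m high over the front, the far end is still under the top, and there is no contact force. I continue out.

Emit:
carry_out(motion="-0.6 4 -20 4 0 0 0; -0.6 8 -40 8 0 0 0; -0.6 13 -62 12 0 0 0; -0.6 18 -84 17 0 0 0; -0.6 23 -106 22 0 0 0")

```text
time: 12.32
tool_pos: [0.5839, -0.3231, 0.2134]
tcp_rot: [0.601, -0.487, -0.492, -0.4]
wrist_force: [0.5, 0.4, 0.2]
width: 0.0269
```

```bash
python3 - <<'E'
from h import *
o,M=obs()
for n in("side","scene"):
  e=cam(n);cv2.imwrite(f"pics/{n}9.png",cv2.resize(e["image"][140:340,140:460] if n=="scene" else e["image"][150:350,200:460],None,fx=2.5,fy=2.5)[:,:,::-1])
E
```

```text
t12.32 p [ 0.5839 -0.3231  0.2134] x [ 0.043 -0.191 -0.981] y [-0.979 -0.206 -0.002] F [0.5 0.4 0.2] w 0.0269 q [-0.43  0.4   0.16  1.21 -0.16 -2.22]
```

View pics/scene9.png

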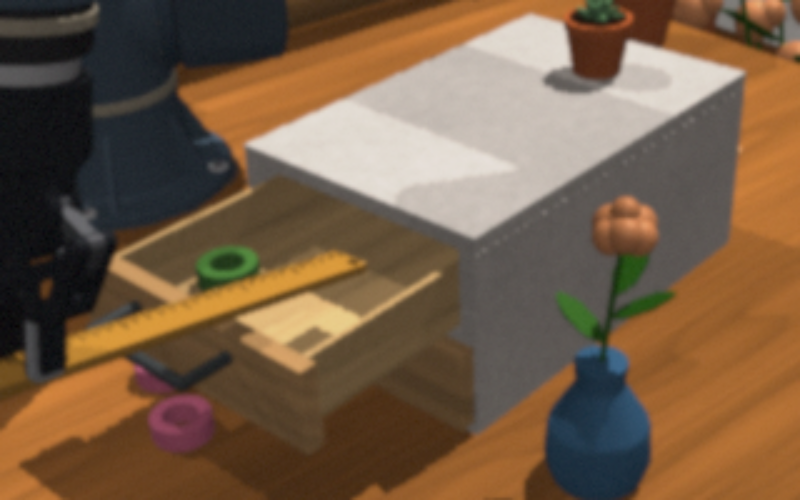

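View pics/side9.png

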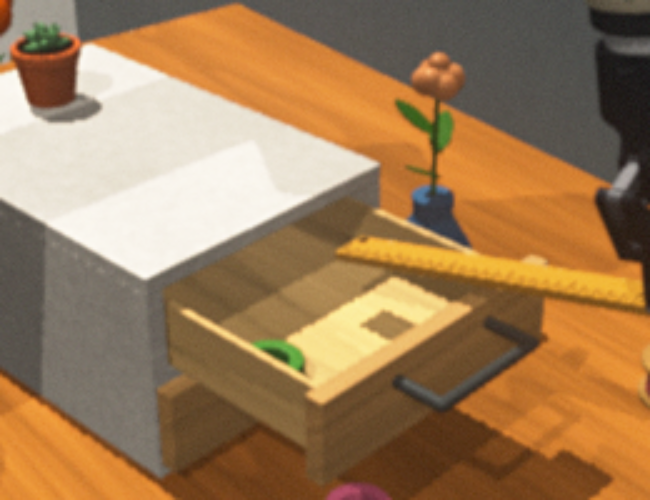

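The far end is out from under the top. Now I lift straight up, then level it.

Emit:
carry_out(motion="-0.6 2 -10 15 0 0 0; -0.6 2 -10 40 0 0 0; -0.6 2 -10 70 0 0 0; -0.6 2 -10 100 0.05 0.01 0; -0.6 2 -10 125 0.1 0.02 0")

```text
time: 13.05
tool_pos: [0.5862, -0.3339, 0.3402]
tcp_rot: [0.575, -0.465, -0.521, -0.426]
wrist_force: [0.4, -0.7, -0.3]
width: 0.0267
```

Emit:
carry_out(motion="-0.6 0 0 5 0.05 0.01 0; -0.6 0 0 5 0.1 0.02 0; -0.6 0 0 5 0.1 0.02 0; -0.6 0 0 5 0.1 0.02 0; -0.6 0 0 5 0.1 0.02 0")

```text
time: 13.68
tool_pos: [0.5861, -0.3335, 0.3454]
tcp_rot: [-0.548, 0.443, 0.549, 0.449]
wrist_force: [0.8, 0.0, -0.6]
width: 0.0271
```

```bash
python3 - <<'E'
from h import *
o,M=obs()
for n in("side","scene","wrist"):
  e=cam(n);cv2.imwrite(f"pics/{n}10.png",e["image"][:,:,::-1])
o,M=obs()
E
```

```text
t13.68 p [ 0.5861 -0.3335  0.3454] x [ 0.005  0.007 -1.   ] y [-0.979 -0.204 -0.006] F [ 0.8  0.  -0.6] w 0.0271 q [-0.52  0.53  0.73  1.77  0.01 -2.3 ]
t13.82 p [ 0.5861 -0.3336  0.3455] x [ 0.005  0.007 -1.   ] y [-0.979 -0.204 -0.006] F [-0.1  0.1 -0. ] w 0.0268 q [-0.52  0.53  0.73  1.77  0.01 -2.3 ]
```

View pics/scene10.png

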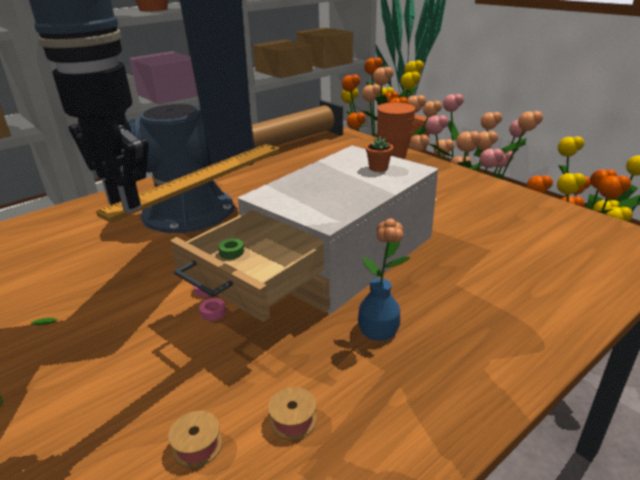

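View pics/side10.png

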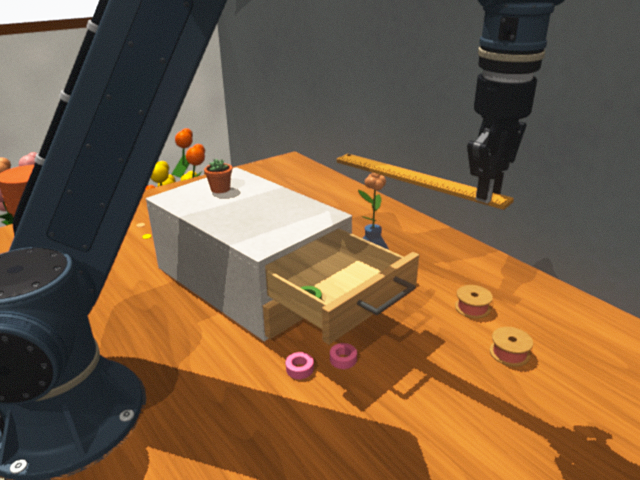

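The ruler hangs free above everything: in the scene picture it runs from (102,213) to (277,149). I check the heights of its ends and hand in.

```bash
python3 - <<'E'
from h import *
a=cam("scene");b=cam("side")
print(tri(a,(102,213),b,(510,203)),tri(a,(277,149),b,(340,157)))
for t in("vase","plant","ribbon"): print(t,[np.round(q["centre"],1) for q in trace("scene",t)[:2]])
o,_=obs();print(abs(o["joint_velocities"]).max())
ticket.close_job()
E
```

```text
[ 0.59167407 -0.36669831  0.34829003] [ 0.53253301 -0.05442254  0.33653798]
vase [array([380.3, 298.7])]
plant [array([190.3, 183.5]), array([379.8, 158.1])]
ribbon [array([197.9, 439.3]), array([295.4, 412.4])]
t14.07 p [ 0.5862 -0.3338  0.3453] x [ 0.004  0.007 -1.   ] y [-0.979 -0.204 -0.006] F [ 0.3 -0.6 -0.3] w 0.027 q [-0.52  0.53  0.73  1.77  0.01 -2.3 ]
0.002877192059265659
the job is handed in; nothing more can be done
```

I handed the job in at 14.1 s with the ruler in the gripper, held still in the air. The interface gave no verdict.

- **Drawer:** I pulled it 140 mm, and the wrist force rose to 43 N as it met the stop.
- **Near end first:** I gripped the ruler 35 mm from its near end and tilted it 0.2 rad. The near end then measured 0.181 m high. The far end was under the unit's top in the pictures, at a height I worked out as about 0.12 m but did not measure. I drew the ruler out along its own axis, and the wrist force stayed below about 1 N at each check.
- **End state:** The ruler's ends measured 0.348 m and 0.337 m high, it touched nothing, and the grip was set to 100 N. The arm's joint speeds were close to zero.
- **Other objects:** In the last scene picture the tape is in the drawer. The vase, plant and both spools were found within about 2 pixels of where they started.

Two readings disagreed:
- **Plant:** The best match for the plant was a false one at (190,184). The real plant was the second match, at its starting pixel.
- **Gripper opening:** The opening read 3 to 5 mm less than the true width, on both the pull and the ruler. The pictures showed both properly gripped.

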